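# Complete the wheel carrier and hold it off the scale

### The job

Put the loose red wheel down (not dropped) in the empty end of the blue carrier standing on the bench scale, so that there is one wheel in each end. Then take the carrier by its yellow handle, lift it straight up, keeping it level, and finish while holding it still about 10 cm above the scale's platform so that the empty scale can be zeroed: do not set it down or let go. Leave the other things on the bench as they are.

Things in the scene. Friction and masses are not known exactly. Their poses are not given: they have to be found in the camera images.
- wheel_mid (a point): Centre (half-way up) of the loose wheel: a red roller wheel, 44 mm in diameter and 36 mm high, about 0.11 kg, standing on its flat face on the bench, with a steel hub disc and dark bore on top. Its z axis is the wheel's axle (upright).
- packed_wheel_mid (a point): Centre of the wheel that is already packed, the same as the loose one (44 mm across, 36 mm high); it stands in the carrier's -x end and stays there.
- carrier: Blue open carrier on the scale, 250 mm long (x), 130 wide (y), about 0.4 kg; walls 40 high, floor and walls 4 thick. Origin: centre of underside, z up. A 40 mm wall at x = 0 makes two ends, 119 by 122 mm inside, centred at x = +66 and -66 mm: +x empty, -x holding the packed wheel. Posts at x = 0, y = +63 and -63 mm, 24 mm wide along x, rise to 130 mm and carry the handle.
- handle: The carrier's rigid yellow handle, a flat bar 16 mm thick (x), 122 mm long (y, between the posts), 24 mm high. Origin: the bar's centre, 118 mm above the carrier's underside; axes as the carrier's. To be pinched from above across the 16 mm; open below, down to the middle wall. With a wheel in each end the carrier balances about the bar's middle.
- scale: Grey bench scale, fixed to the bench: steel platform 270 mm (x) by 210 mm (y), its rigid top 50 mm above the bench. Origin: centre of its underside, on the bench; z up. A low grey pod (34 mm high) with a blank display adjoins its +x end. The carrier stands on the platform, lengthwise along x within 6 degrees.
- bush: Bystander: upright brass bush with a dark bore, 40 mm in diameter, 45 mm high. Origin: centre of its underside.
- tin: Bystander: small green tin with a steel lid, 54 mm in diameter, 54 mm high. Origin: centre of its underside.
- jar: Bystander: amber jar with a white cap, 46 mm in diameter, 60 mm high. Origin: centre of its underside.
Not all that is in view belongs to the job. Leave any purple look-alike of the part that bears wheel_mid alone.

How it is judged:
By the outcome, as a careful person would: the job done as asked, in the order asked, and still so for the second after the job is handed in, while the arm keeps its last pose, push and grip.
It also fails if it takes over 56 s, if anything falls off the work surface, if the arm or the gripper's body presses on something with over 40 N, if the wrist force passes 120 N, or if a joint passes its speed limit or range.

### The arm

A 7-joint arm with a two-finger parallel gripper is mounted at the origin on the work surface. World frame = base frame: x ahead of the robot, y to its left, z up, the work surface at z = 0. Lengths are in m, angles in rad, forces in N, time in s.
With the tool pointing down it reaches from about 0.425 to 0.925 m from the base axis. Payload 6.8 kg.
Tool frame: the origin (TCP) lies midway between the tips of the shut fingers; the grasp point (between the pads) lies 19 mm behind it (pinch_z is the distance from the TCP to the grasp point, in m); x points along the fingers, y is the direction in which the jaws open and shut, and the axes are right-handed (so a half turn about x gives the same grasp; the last joint's range is limited). The gripper opens to 88 mm and grips with 3 to 60 N. Pads are 20 mm wide; open, the fingers measure 115 mm over their backs; the gripper's body (75 mm by 178 mm) begins 61 mm behind the grasp point.
Start: joints at [-1.283, 0.477, 0.022, 1.555, -0.011, 1.109, -0.083], TCP at [0.26, 0.623, 0.223] pointing down, gripper open.
Joint ranges: [-2.96, 2.96], [-0.34, 2.1], [-1.41, 1.46], [0.24, 2.44], [-1.37, 4.51], [0.17, 1.92], [-2.96, 2.96]. Speed limits (rad/s): [2.39, 2.39, 3.14, 3.14, 3.14, 3.14, 3.14].

### API

Orientations are given as [roll, pitch, yaw] about the fixed x, y, z axes, in that order (R = Rz(yaw) Ry(pitch) Rx(roll)).
In Python, from rig import * gives the robot as it stands.
- The arm moves only by the tool drive_tool, never from a script. Its argument "rows" is a list of rows, each an object with "delta_rot": the turn, a rotation vector about the world's x, y, z in degrees, a list of three; "slide": the shift along the world's x, y, z in m, a list of three; "claw": the closure, from 0 (fully open) to 1 (shut). A call has 1 to 12 rows; each row shifts and turns the pose as measured when the row begins; what a row does not reach is not made up. A row lasts 1/12 s, in which the tool goes at most 41.7 mm and 7.16 degrees, less where a joint would pass 70% of its speed; a pose out of reach is approached as far as the arm can. A call is refused whole if a number of a shift passes 0.0417 or a number of a turn 7.16, either way. A call with a gripper value outside its range is refused whole. The fingers move at their own pace and stop on an object; the grip force is fixed at half the most. Time passes only in rows, so rows that do not move let the fingers close. It gives the time, the measured TCP pose, the force and the opening at its end, in the units of the state.
- get_state(): the state, without advancing time (a new reading comes with each control period).
- get_image(name): name is "scene" or "top" or "wrist"; returns a dict with "pixels" (400x640x3 uint8, red, green, blue), "depth" (400x640 float32, m along the optical axis (not along the pixel's ray), 0 where there is no reading), "K" (3x3 intrinsics, pixels), "view" (4x4, takes a point from world to camera coordinates). Camera axes: x right, y down, z forward; pixel columns grow to the right and rows downward; lengths in m; the calibration is good to about 2 mm. A picture is of the moment at which its call begins.
- hand_in(): hands the job in, once; it reports no verdict.
The state is a dict: "t": time; "qpos": joint angles; "joint_vel": joint speeds; "joint_torque": joint torques, N m; "tcp_pos": TCP position; "eef_rot": TCP orientation; "wrist_force": force on the tool from outside, world axes, zero at the start; "ft_torque": the same for the moment, N m; "grip_width": finger opening in m.
Only numpy, scipy, OpenCV 4.12 (cv2) and the standard library are available. Lean on these libraries where they do the work, as an engineer would, in place of code of your own. Each camera call takes 0.05 s, during which the arm holds its last target. There are 200 camera calls.

## Working session

There is one attempt and no reset: what is moved stays moved. The work goes in short steps, Python scripts to look and compute and a tool call to move; the robot and the scene stay as the last step left them, time stands still between calls to the robot, and variables do not carry over. Pictures are saved under pics/ and viewed, about 8 in all and at most 12, crops included, and the job is handed in when it is done.

Besides the shell and the picture viewer there is one more tool, called as name([rows], argument=value, ...), one row to a line, values as JSON. drive_tool: Moves the arm, as the interface text tells. Its arguments: {"type":"object","properties":{"rows":{"type":"array"}},"required":["rows"]}

```bash
mkdir -p pics; ls
cat > h.py <<'E'
from rig import *
import numpy as np, cv2
def grab(n):
    im=get_image(n); return im
def save(im,f,crop=None,s=1):
    p=np.ascontiguousarray(im["pixels"][:,:,::-1])
    if crop: a,b,c,d=crop; p=p[b:d,a:c]
    if s!=1: p=cv2.resize(p,None,fx=s,fy=s,interpolation=cv2.INTER_CUBIC)
    cv2.imwrite("pics/"+f,p)
def cloud(im):
    d=im["depth"]; K=np.array(im["K"]); V=np.linalg.inv(np.array(im["view"]))
    v,u=np.mgrid[:d.shape[0],:d.shape[1]]
    P=np.stack([(u-K[0,2])/K[0,0]*d,(v-K[1,2])/K[1,1]*d,d,np.ones_like(d)],-1)
    W=(P@V.T)[...,:3]; W[d<=0]=np.nan
    return W
E
python3 - <<'E'
from h import *
s=get_state(); print(s)
t=grab("top"); save(t,"top0.png"); c=grab("scene"); save(c,"scene0.png")
np.savez("i0.npz",tp=t["pixels"],tw=cloud(t),sp=c["pixels"],sw=cloud(c))
E
```

```text
pics
{'t': 0.0, 'qpos': array([-1.28310792,  0.47777975,  0.02233038,  1.55643149, -0.01147028,
        1.10928771, -0.0830945 ]), 'joint_vel': array([-0.000589  , -0.00109003, -0.0004947 ,  0.00085712,  0.00068898,
       -0.00129847, -0.00172173]), 'joint_torque': array([ 1.16554097e-05, -5.82840693e+01,  1.53512556e+00, -2.72597677e+01,
       -5.42477577e-02,  1.68060092e-02,  1.40221996e-04]), 'tcp_pos': array([0.26002476, 0.62226468, 0.22170362]), 'eef_rot': array([-1.48438444,  1.56901815, -1.88012397]), 'wrist_force': array([ 0.06935893, -0.07055205,  0.32160058]), 'ft_torque': array([-0.01800614,  0.01012108,  0.01189815]), 'grip_width': 0.08796913521593458}
```

View pics/top0.png

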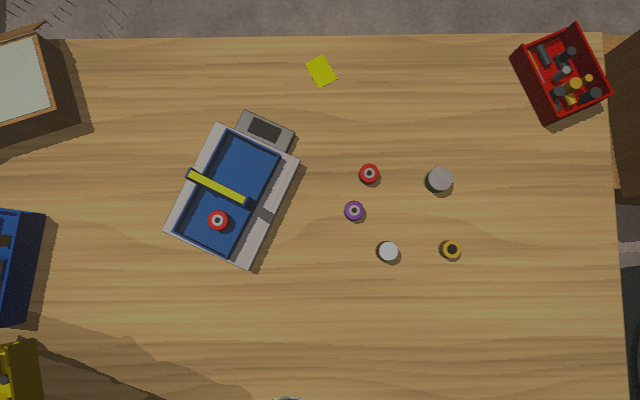

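View pics/scene0.png

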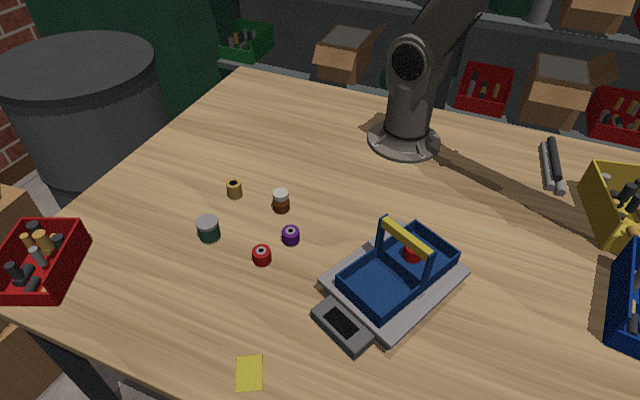

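Top view: the loose red wheel is at (369,173), the purple look-alike at (354,211), and the packed red wheel sits in the carrier at (217,220). The jar is at (388,251), the bush at (451,250) and the tin at (440,180). The handle runs from (188,175) to (250,203), and the carrier's empty end is the upper one, by the display pod. The red one outside the carrier fits "loose red wheel". I'll measure it and confirm with a crop.

Run:
```python
from h import *
z=np.load("i0.npz")
p=np.ascontiguousarray(z["tp"][130:280,160:480,::-1]); cv2.imwrite("pics/crop1.png",cv2.resize(p,None,fx=2.5,fy=2.5,interpolation=cv2.INTER_CUBIC))
def circ(pts):
    A=np.c_[2*pts[:,:2],np.ones(len(pts))]; return None
for tag in("t","s"):
    W=z[tag+"w"]; P=z[tag+"p"]; hsv=cv2.cvtColor(P,cv2.COLOR_RGB2HSV)
    H,S,V=[hsv[...,i].astype(int) for i in range(3)]
    X=W[...,0];Y=W[...,1];Z=W[...,2]
    def rep(n,m):
        q=W[m]; 
        if len(q)==0: print(tag,n,"none");return
        (c,sz,a)=cv2.minAreaRect(q[:,:2].astype(np.float32)); print(tag,n,len(q),"rect",np.round(c,4),np.round(sz,4),round(a,1),"med",np.round(np.median(q,0),4),"z5-95",np.round(np.percentile(q[:,2],[5,95]),4))
    v,u=np.mgrid[:400,:640]
    if tag=="t":
        for n,(a,b) in dict(red=(369,173),purple=(354,211),jar=(388,251),bush=(451,250),tin=(440,180),packed=(217,220)).items():
            near=(abs(u-a)<18)&(abs(v-b)<18)
            zt=np.nanpercentile(Z[near],95) if n!='packed' else 0.09
            rep(n,near&(Z>zt-.008)&(Z<zt+.01))
    reg=(X>0.2)&(X<0.95)&(abs(Y)<.5)
    rep("handle",reg&(H>22)&(H<35)&(S>120)&(Z>0.14)&(Z<.2)&((Z>.172)))
    rep("blue rim",reg&(H>100)&(H<125)&(S>100)&(Z>0.084)&(Z<.096))
    rep("floor",reg&(H>100)&(H<125)&(S>100)&(Z>0.048)&(Z<.06))
    rep("platform",reg&(S<60)&(Z>0.044)&(Z<.056))
    rep("redall",reg&((H<6)|(H>174))&(S>130)&(Z>0.015))
```

```text
t red 293 rect [ 0.6111 -0.1848] [0.0423 0.0416] 88.2 med [ 0.6108 -0.1836  0.0359] z5-95 [0.0324 0.0397]
t purple 298 rect [ 0.5286 -0.15  ] [0.0422 0.0406] 89.1 med [ 0.5286 -0.1488  0.0357] z5-95 [0.0323 0.0391]
t jar 294 rect [ 0.4378 -0.2203] [0.0402 0.0396] 26.8 med [ 0.4374 -0.2204  0.0593] z5-95 [0.0559 0.0634]
t bush 270 rect [ 0.4399 -0.3591] [0.038  0.0388] 42.5 med [ 0.4401 -0.3591  0.0446] z5-95 [0.0411 0.0482]
t tin 472 rect [ 0.595  -0.3387] [0.0523 0.0528] 66.1 med [ 0.5948 -0.3386  0.0535] z5-95 [0.0498 0.0572]
t packed 342 rect [0.5015 0.1281] [0.0684 0.0425] 69.6 med [0.5059 0.14   0.0897] z5-95 [0.086  0.0928]
t handle 497 rect [0.5645 0.1234] [0.1205 0.0157] 62.8 med [0.565  0.1231 0.1796] z5-95 [0.1771 0.183 ]
t blue rim 617 rect [0.5646 0.1227] [0.13   0.2493] 63.0 med [0.56   0.1119 0.0895] z5-95 [0.0855 0.0927]
t floor 4374 rect [0.5664 0.1263] [0.115  0.2422] 62.9 med [0.5757 0.1196 0.0537] z5-95 [0.0504 0.0572]
t platform 4410 rect [ 0.5246 -0.0628] [0.6335 0.3064] 77.7 med [0.5608 0.0679 0.05  ] z5-95 [0.0465 0.0543]
t redall 399 rect [ 0.5591 -0.0225] [0.0426 0.3828] 18.1 med [0.5228 0.1225 0.0857] z5-95 [0.0331 0.0919]
s handle 400 rect [0.5649 0.1221] [0.1198 0.0164] 62.7 med [0.5675 0.126  0.18  ] z5-95 [0.1747 0.182 ]
s blue rim 880 rect [0.5651 0.1227] [0.1314 0.2505] 62.9 med [0.5906 0.1247 0.0892] z5-95 [0.0846 0.0921]
s floor 3258 rect [0.5653 0.1239] [0.129  0.2496] 62.8 med [0.5917 0.1084 0.0545] z5-95 [0.0523 0.0577]
s platform 3645 rect [ 0.5268 -0.0623] [0.6345 0.3059] 77.6 med [0.6146 0.1511 0.0504] z5-95 [0.0475 0.0538]
s redall 395 rect [ 0.5804 -0.058 ] [0.3996 0.2171] 78.1 med [ 0.5999 -0.1654  0.037 ] z5-95 [0.0189 0.0878]
```

View pics/crop1.png

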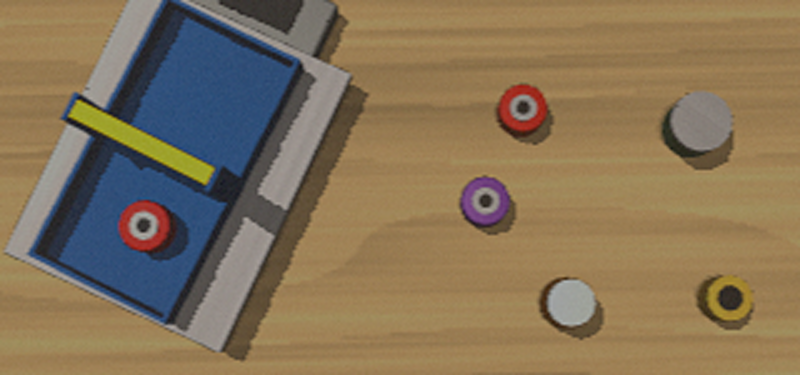

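The crop confirms it: the red wheel at crop (523,108), full image (369,173), is red, loose and on the bench. The purple one at (486,202) is the decoy. The measured heights and sizes match those given: wheel top 36 mm, handle top 180 mm, rim 90 mm.

```bash
cat >> h.py <<'E'
from scipy.spatial.transform import Rotation as R
def tool():
    s=get_state(); M=R.from_euler("xyz",s["eef_rot"]).as_matrix()
    print("t",round(s["t"],2),"tcp",np.round(s["tcp_pos"],4),"x",np.round(M[:,0],3),"jaw",np.round(M[:,1],3),"ang",round(np.degrees(np.arctan2(M[1,1],M[0,1])),1),"q",np.round(s["qpos"],2),"F",np.round(s["wrist_force"],1),"w",round(s["grip_width"],4))
    return s,M
E
python3 - <<'E'
from h import *
s,M=tool()
z=np.load("i0.npz");W=z["tw"];P=z["tp"]
# packed wheel: red+grey top near pixel
hsv=cv2.cvtColor(P,cv2.COLOR_RGB2HSV)
m=np.zeros((400,640),bool);m[205:236,202:233]=1
m&=((hsv[...,0]<6)|(hsv[...,0]>174)|(hsv[...,1]<60))&(W[...,2]>.083)
q=W[m];c,sz,a=cv2.minAreaRect(q[:,:2].astype(np.float32));print(c,sz,np.median(q,0))
yaw=np.radians(-27.1);Rz=np.array([[np.cos(yaw),np.sin(yaw)],[-np.sin(yaw),np.cos(yaw)]])
C=np.array([.5648,.1229]);print("packed rel",Rz@(np.array(c)-C),"mirror",2*C-c,"centre",C+Rz.T@[.066,0])
E
```

```text
t 0.1 tcp [0.2601 0.6223 0.2218] x [-0.    -0.001 -1.   ] jaw [ 0.386  0.923 -0.002] ang 67.3 q [-1.28  0.48  0.02  1.56 -0.01  1.11 -0.08] F [-0.8  0.8 -0.7] w 0.0879
(0.5056746602058411, 0.13996078073978424) (0.04012855142354965, 0.041380152106285095) [0.50586187 0.13945348 0.08972558]
packed rel [-0.06040609 -0.01174652] mirror [0.62392534 0.10583922] centre [0.62355405 0.09283404]
```

drive_tool([
  {"delta_rot":[0,0,0],"slide":[0.016,-0.036,0.01],"claw":0},
  {"delta_rot":[0,0,0],"slide":[0.016,-0.036,0.01],"claw":0},
  {"delta_rot":[0,0,0],"slide":[0.016,-0.036,0.01],"claw":0},
  {"delta_rot":[0,0,0],"slide":[0.016,-0.036,0.01],"claw":0},
  {"delta_rot":[0,0,0],"slide":[0.016,-0.036,0.01],"claw":0},
  {"delta_rot":[0,0,0],"slide":[0.016,-0.036,0.01],"claw":0},
  {"delta_rot":[0,0,0],"slide":[0.016,-0.036,0.01],"claw":0},
  {"delta_rot":[0,0,0],"slide":[0.016,-0.036,0.01],"claw":0},
])

```text
t: 0.77
tcp_pos: [0.3795, 0.3297, 0.2954]
eef_rot: [-2.024, 1.557, -2.402]
wrist_force: [0.4, 0.2, -0.9]
grip_width: 0.0881
```

drive_tool([
  {"delta_rot":[0,0,0],"slide":[0.017,-0.037,0],"claw":0},
  {"delta_rot":[0,0,0],"slide":[0.017,-0.037,0],"claw":0},
  {"delta_rot":[0,0,0],"slide":[0.017,-0.037,0],"claw":0},
  {"delta_rot":[0,0,0],"slide":[0.017,-0.037,0],"claw":0},
  {"delta_rot":[0,0,0],"slide":[0.017,-0.037,0],"claw":0},
  {"delta_rot":[0,0,0],"slide":[0.017,-0.037,0],"claw":0},
  {"delta_rot":[0,0,0],"slide":[0.017,-0.037,0],"claw":0},
  {"delta_rot":[0,0,0],"slide":[0.017,-0.037,0],"claw":0},
  {"delta_rot":[0,0,0],"slide":[0.017,-0.037,0],"claw":0},
  {"delta_rot":[0,0,0],"slide":[0.017,-0.037,0],"claw":0},
  {"delta_rot":[0,0,0],"slide":[0.017,-0.037,0],"claw":0},
  {"delta_rot":[0,0,0],"slide":[0,0,0],"claw":0},
])

```text
t: 1.77
tcp_pos: [0.5658, -0.0979, 0.2975]
eef_rot: [-1.89, 1.559, -2.276]
wrist_force: [-0.1, -0.4, -0.4]
grip_width: 0.088
```

```bash
cat >> h.py <<'E'
def need(x,y,z,ang):
    s,M=tool(); a=np.radians(ang)
    D=np.c_[[0,0,-1],[np.cos(a),np.sin(a),0],np.cross([0,0,-1],[np.cos(a),np.sin(a),0])]
    print("move",np.round(np.array([x,y,z])-s["tcp_pos"],4),"rot",np.round(np.degrees(R.from_matrix(D@M.T).as_rotvec()),2))
E
python3 -c "
from h import *
need(.611,-.1845,.006,62.9)"
```

```text
t 1.77 tcp [ 0.5658 -0.0979  0.2975] x [-0.007 -0.009 -1.   ] jaw [ 0.376  0.926 -0.011] ang 67.9 q [-0.35  0.27  0.5   1.73 -0.13  1.18  1.37] F [-0.1 -0.4 -0.4] w 0.088
move [ 0.0452 -0.0866 -0.2915] rot [ 0.48 -0.45 -4.98]
```

drive_tool([
  {"delta_rot":[0.2,-0.2,-2.5],"slide":[0.015,-0.029,0],"claw":0},
  {"delta_rot":[0.2,-0.2,-2.5],"slide":[0.015,-0.029,-0.01],"claw":0},
  {"delta_rot":[0,0,0],"slide":[0.015,-0.029,-0.03],"claw":0},
  {"delta_rot":[0,0,0],"slide":[0,0,-0.03],"claw":0},
  {"delta_rot":[0,0,0],"slide":[0,0,-0.04],"claw":0},
  {"delta_rot":[0,0,0],"slide":[0,0,-0.04],"claw":0},
  {"delta_rot":[0,0,0],"slide":[0,0,-0.03],"claw":0},
  {"delta_rot":[0,0,0],"slide":[0,0,0],"claw":0},
])

```text
t: 2.43
tcp_pos: [0.6104, -0.1905, 0.1126]
eef_rot: [-0.515, 1.567, -0.999]
wrist_force: [-1.1, 1.0, -0.4]
grip_width: 0.0883
```

```bash
python3 -c "
from h import *
need(.611,-.1845,.006,62.9)
im=grab('wrist');save(im,'w1.png')
W=cloud(im);P=im['pixels'];h=cv2.cvtColor(P,cv2.COLOR_RGB2HSV)
m=((h[...,0]<6)|(h[...,0]>174))&(h[...,1]>130)&(W[...,2]>.03)&(W[...,2]<.042)&(abs(W[...,0]-.611)<.05)&(abs(W[...,1]+.1845)<.05)
print(m.sum(), cv2.minAreaRect(W[m][:,:2].astype(np.float32)) if m.sum()>5 else '')
"
```

```text
t 2.43 tcp [ 0.6104 -0.1905  0.1126] x [ 0.002 -0.003 -1.   ] jaw [ 0.465  0.885 -0.002] ang 62.3 q [-0.13  0.57  0.47  1.77 -0.32  0.87  1.56] F [-1.1  1.  -0.4] w 0.0883
move [ 0.0006  0.006  -0.1066] rot [0.2  0.13 0.63]
1101 ((0.6095964312553406, -0.18531467020511627), (0.04092385619878769, 0.04033733531832695), 63.97570037841797)
```

View pics/w1.png

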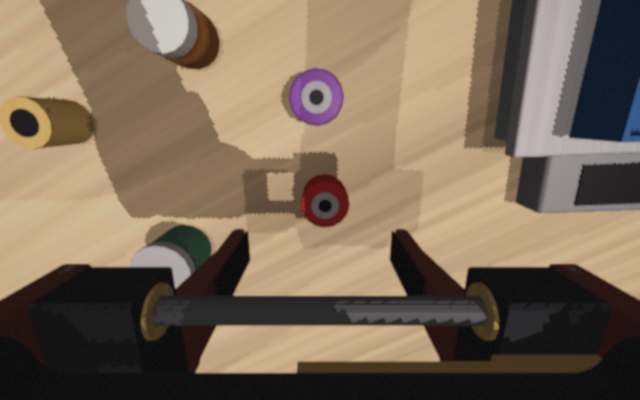

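The wrist view shows the loose red wheel at (325,205), centred between the fingers. The purple one is clear of them at (316,97), and the tin is clear at (175,260). The depth fix agrees with the top view to within 1–2 mm, so I'll descend.

drive_tool([
  {"delta_rot":[0,0,0.5],"slide":[0,0.005,-0.02],"claw":0},
  {"delta_rot":[0,0,0],"slide":[0,0,-0.025],"claw":0},
  {"delta_rot":[0,0,0],"slide":[0,0,-0.025],"claw":0},
  {"delta_rot":[0,0,0],"slide":[0,0,-0.02],"claw":0},
  {"delta_rot":[0,0,0],"slide":[0,0,-0.01],"claw":0},
  {"delta_rot":[0,0,0],"slide":[0,0,0],"claw":0},
  {"delta_rot":[0,0,0],"slide":[0,0,0],"claw":0},
])

```text
t: 3.07
tcp_pos: [0.6223, -0.1866, 0.0273]
eef_rot: [0.205, 1.545, -0.267]
wrist_force: [0.1, -0.1, -0.4]
grip_width: 0.0881
```

```bash
python3 -c "
from h import *
need(.6105,-.185,.006,62.9)"
```

```text
t 3.07 tcp [ 0.6223 -0.1866  0.0273] x [ 0.025 -0.007 -1.   ] jaw [0.455 0.89  0.005] ang 62.9 q [-0.09  0.69  0.4   1.8  -0.39  0.71  1.62] F [ 0.1 -0.1 -0.4] w 0.0881
move [-0.0118  0.0016 -0.0213] rot [ 0.39  1.43 -0.01]
```

drive_tool([
  {"delta_rot":[0.4,1.4,0],"slide":[-0.011,0.001,0],"claw":0},
  {"delta_rot":[0,0,0],"slide":[0,0,0],"claw":0},
  {"delta_rot":[0,0,0],"slide":[0,0,-0.01],"claw":0},
  {"delta_rot":[0,0,0],"slide":[0,0,-0.008],"claw":0},
  {"delta_rot":[0,0,0],"slide":[0,0,0],"claw":0},
  {"delta_rot":[0,0,0],"slide":[0,0,0],"claw":0},
])

```text
t: 3.57
tcp_pos: [0.6145, -0.1866, 0.0148]
eef_rot: [0.366, 1.563, -0.107]
wrist_force: [0.3, -0.3, 0.3]
grip_width: 0.0878
```

```bash
python3 -c "
from h import *
need(.6105,-.185,.006,62.9)"
```

```text
t 3.57 tcp [ 0.6145 -0.1866  0.0148] x [ 0.008 -0.001 -1.   ] jaw [0.455 0.89  0.003] ang 62.9 q [-0.08  0.7   0.39  1.8  -0.39  0.7   1.62] F [ 0.3 -0.3  0.3] w 0.0878
move [-0.004   0.0016 -0.0088] rot [ 0.05  0.45 -0.02]
```

drive_tool([
  {"delta_rot":[0,0.4,0],"slide":[-0.004,0.0016,-0.006],"claw":0},
  {"delta_rot":[0,0,0],"slide":[-0.001,0,-0.004],"claw":0},
  {"delta_rot":[0,0,0],"slide":[0,0,-0.001],"claw":0},
  {"delta_rot":[0,0,0],"slide":[0,0,0],"claw":0.4},
  {"delta_rot":[0,0,0],"slide":[0,0,0],"claw":0.7},
  {"delta_rot":[0,0,0],"slide":[0,0,0],"claw":1},
  {"delta_rot":[0,0,0],"slide":[0,0,0],"claw":1},
  {"delta_rot":[0,0,0],"slide":[0,0,0],"claw":1},
  {"delta_rot":[0,0,0],"slide":[0,0,0],"claw":1},
  {"delta_rot":[0,0,0],"slide":[0,0,0],"claw":1},
])

```text
t: 4.4
tcp_pos: [0.6088, -0.1849, 0.0022]
eef_rot: [-1.788, 1.57, -2.261]
wrist_force: [-0.8, 0.4, -0.8]
grip_width: 0.0446
```

```bash
python3 -c "
from h import *
need(.6105,-.185,.006,62.9)"
```

```text
t 4.4 tcp [ 0.6088 -0.1849  0.0022] x [-0.001 -0.001 -1.   ] jaw [ 0.455  0.89  -0.001] ang 62.9 q [-0.08  0.72  0.38  1.81 -0.4   0.69  1.63] F [-0.8  0.4 -0.8] w 0.0446
move [ 0.0017 -0.0001  0.0038] rot [ 0.04 -0.04 -0.02]
```

drive_tool([
  {"delta_rot":[0,0,0],"slide":[0,0,0.02],"claw":1},
  {"delta_rot":[0,0,0],"slide":[0,0,0.03],"claw":1},
  {"delta_rot":[0,0,0],"slide":[0,0,0.04],"claw":1},
  {"delta_rot":[0,0,0],"slide":[0,0,0.04],"claw":1},
  {"delta_rot":[0,0,0],"slide":[0,0,0.04],"claw":1},
  {"delta_rot":[0,0,0],"slide":[0,0,0.04],"claw":1},
  {"delta_rot":[0,0,0],"slide":[0,0,0.03],"claw":1},
  {"delta_rot":[0,0,0],"slide":[0,0,0],"claw":1},
  {"delta_rot":[0,0,0],"slide":[0,0,0],"claw":1},
])

```text
t: 5.15
tcp_pos: [0.6028, -0.1838, 0.2509]
eef_rot: [-2.808, 1.563, 3.001]
wrist_force: [-0.5, 0.7, -0.8]
grip_width: 0.0438
```

```bash
python3 -c "
from h import *
need(.6236,.0995,.0565,62.9)"
```

```text
t 5.15 tcp [ 0.6028 -0.1838  0.2509] x [-0.007  0.001 -1.   ] jaw [ 0.456  0.89  -0.002] ang 62.9 q [-0.19  0.42  0.54  1.66 -0.23  1.14  1.5 ] F [-0.5  0.7 -0.8] w 0.0438
move [ 0.0208  0.2833 -0.1944] rot [-0.06 -0.43  0.04]
```

drive_tool([
  {"delta_rot":[0,-0.4,0],"slide":[0.005,0.03,0],"claw":1},
  {"delta_rot":[0,0,0],"slide":[0.003,0.035,0],"claw":1},
  {"delta_rot":[0,0,0],"slide":[0.003,0.035,0],"claw":1},
  {"delta_rot":[0,0,0],"slide":[0.003,0.035,0],"claw":1},
  {"delta_rot":[0,0,0],"slide":[0.003,0.035,0],"claw":1},
  {"delta_rot":[0,0,0],"slide":[0.003,0.035,0],"claw":1},
  {"delta_rot":[0,0,0],"slide":[0.003,0.035,0],"claw":1},
  {"delta_rot":[0,0,0],"slide":[0,0.03,0],"claw":1},
  {"delta_rot":[0,0,0],"slide":[0,0.02,0],"claw":1},
  {"delta_rot":[0,0,0],"slide":[0,0,0],"claw":1},
  {"delta_rot":[0,0,0],"slide":[0,0,0],"claw":1},
])

```text
t: 6.07
tcp_pos: [0.6141, 0.117, 0.2346]
eef_rot: [-2.43, 1.548, -2.909]
wrist_force: [0.0, -1.5, -1.5]
grip_width: 0.0433
```

```bash
python3 -c "
from h import *
need(.6236,.0995,.0565,62.9)"
```

```text
t 6.07 tcp [0.6141 0.117  0.2346] x [-0.022 -0.005 -1.   ] jaw [ 0.461  0.887 -0.015] ang 62.5 q [-0.62  0.42  0.46  1.67 -0.2   1.12  0.98] F [ 0.  -1.5 -1.5] w 0.0433
move [ 0.0095 -0.0175 -0.1781] rot [ 0.3  -1.27  0.37]
```

drive_tool([
  {"delta_rot":[0.3,-1.2,0.3],"slide":[0.009,-0.017,0],"claw":1},
  {"delta_rot":[0,0,0],"slide":[0.002,-0.004,0],"claw":1},
  {"delta_rot":[0,0,0],"slide":[0,0,-0.015],"claw":1},
  {"delta_rot":[0,0,0],"slide":[0,0,-0.02],"claw":1},
  {"delta_rot":[0,0,0],"slide":[0,0,-0.02],"claw":1},
  {"delta_rot":[0,0,0],"slide":[0,0,-0.015],"claw":1},
  {"delta_rot":[0,0,0],"slide":[0,0,0],"claw":1},
  {"delta_rot":[0,0,0],"slide":[0,0,0],"claw":1},
])

```text
t: 6.73
tcp_pos: [0.6225, 0.0839, 0.1575]
eef_rot: [-2.162, 1.56, -2.651]
wrist_force: [0.3, 0.2, -0.6]
grip_width: 0.0435
```

```bash
python3 -c "
from h import *
need(.6236,.0995,.0565,62.9)"
```

```text
t 6.73 tcp [0.6225 0.0839 0.1575] x [-0.01  -0.005 -1.   ] jaw [ 0.47   0.883 -0.009] ang 62.0 q [-0.56  0.5   0.44  1.75 -0.25  0.96  1.06] F [ 0.3  0.2 -0.6] w 0.0435
move [ 0.0011  0.0156 -0.101 ] rot [ 0.3  -0.56  0.91]
```

drive_tool([
  {"delta_rot":[0.3,-0.5,0.9],"slide":[0.001,0.015,0],"claw":1},
  {"delta_rot":[0,0,0],"slide":[0,0,0],"claw":1},
  {"delta_rot":[0,0,0],"slide":[0,0,-0.01],"claw":1},
  {"delta_rot":[0,0,0],"slide":[0,0,-0.015],"claw":1},
  {"delta_rot":[0,0,0],"slide":[0,0,-0.015],"claw":1},
  {"delta_rot":[0,0,0],"slide":[0,0,-0.01],"claw":1},
  {"delta_rot":[0,0,0],"slide":[0,0,0],"claw":1},
  {"delta_rot":[0,0,0],"slide":[0,0,0],"claw":1},
])

```text
t: 7.4
tcp_pos: [0.6268, 0.1013, 0.1095]
eef_rot: [0.886, 1.562, 0.415]
wrist_force: [0.1, -0.3, -0.5]
grip_width: 0.0436
```

```bash
python3 -c "
from h import *
need(.6236,.0995,.0565,62.9)"
```

```text
t 7.4 tcp [0.6268 0.1013 0.1095] x [ 0.008  0.004 -1.   ] jaw [0.454 0.891 0.007] ang 63.0 q [-0.55  0.56  0.4   1.78 -0.28  0.85  1.08] F [ 0.1 -0.3 -0.5] w 0.0436
move [-0.0032 -0.0018 -0.053 ] rot [-0.2   0.46 -0.07]
```

drive_tool([
  {"delta_rot":[-0.2,0.4,0],"slide":[-0.003,-0.002,0],"claw":1},
  {"delta_rot":[0,0,0],"slide":[0,0,-0.008],"claw":1},
  {"delta_rot":[0,0,0],"slide":[0,0,-0.01],"claw":1},
  {"delta_rot":[0,0,0],"slide":[0,0,-0.01],"claw":1},
  {"delta_rot":[0,0,0],"slide":[0,0,-0.008],"claw":1},
  {"delta_rot":[0,0,0],"slide":[0,0,-0.005],"claw":1},
  {"delta_rot":[0,0,0],"slide":[0,0,0],"claw":1},
  {"delta_rot":[0,0,0],"slide":[0,0,0],"claw":1},
])

```text
t: 8.07
tcp_pos: [0.6244, 0.0992, 0.0657]
eef_rot: [0.581, 1.568, 0.109]
wrist_force: [-0.8, 0.1, -0.5]
grip_width: 0.0436
```

```bash
python3 -c "
from h import *
need(.6236,.0995,.0565,62.9)"
```

```text
t 8.07 tcp [0.6244 0.0992 0.0657] x [ 0.003  0.    -1.   ] jaw [0.454 0.891 0.001] ang 63.0 q [-0.53  0.61  0.38  1.81 -0.31  0.78  1.11] F [-0.8  0.1 -0.5] w 0.0436
move [-0.0008  0.0003 -0.0092] rot [-0.02  0.15 -0.07]
```

drive_tool([
  {"delta_rot":[0,0.1,0],"slide":[0,0,-0.004],"claw":1},
  {"delta_rot":[0,0,0],"slide":[0,0,-0.003],"claw":1},
  {"delta_rot":[0,0,0],"slide":[0,0,-0.001],"claw":1},
  {"delta_rot":[0,0,0],"slide":[0,0,0],"claw":1},
  {"delta_rot":[0,0,0],"slide":[0,0,0],"claw":1},
])

```text
t: 8.48
tcp_pos: [0.625, 0.0992, 0.0574]
eef_rot: [0.761, 1.569, 0.289]
wrist_force: [-0.8, -0.5, -1.3]
grip_width: 0.0441
```

```bash
python3 -c "
from h import *
need(.6236,.0995,.0565,62.9)"
```

```text
t 8.48 tcp [0.625  0.0992 0.0574] x [ 0.002  0.    -1.   ] jaw [0.455 0.891 0.001] ang 63.0 q [-0.53  0.63  0.37  1.81 -0.31  0.77  1.11] F [-0.8 -0.5 -1.3] w 0.0441
move [-0.0014  0.0003 -0.0009] rot [-0.03  0.09 -0.06]
```

drive_tool([
  {"delta_rot":[0,0,0],"slide":[-0.001,0,-0.001],"claw":1},
  {"delta_rot":[0,0,0],"slide":[0,0,-0.001],"claw":1},
  {"delta_rot":[0,0,0],"slide":[0,0,0],"claw":1},
])

```text
t: 8.73
tcp_pos: [0.6243, 0.0992, 0.0566]
eef_rot: [0.892, 1.568, 0.42]
wrist_force: [-0.8, 0.4, -1.6]
grip_width: 0.0439
```

drive_tool([
  {"delta_rot":[0,0,0],"slide":[0,0,-0.001],"claw":1},
  {"delta_rot":[0,0,0],"slide":[0,0,-0.001],"claw":1},
  {"delta_rot":[0,0,0],"slide":[0,0,0],"claw":1},
])

```text
t: 8.98
tcp_pos: [0.6246, 0.0993, 0.0567]
eef_rot: [1.059, 1.567, 0.586]
wrist_force: [0.0, -0.3, -1.0]
grip_width: 0.0437
```

drive_tool([
  {"delta_rot":[0,0,0],"slide":[0,0,-0.002],"claw":1},
  {"delta_rot":[0,0,0],"slide":[0,0,-0.001],"claw":1},
  {"delta_rot":[0,0,0],"slide":[0,0,0],"claw":1},
])

```text
t: 9.23
tcp_pos: [0.6253, 0.0993, 0.0567]
eef_rot: [1.176, 1.565, 0.704]
wrist_force: [-0.5, 0.3, -1.9]
grip_width: 0.0438
```

drive_tool([
  {"delta_rot":[0,0.2,0],"slide":[-0.001,0,-0.003],"claw":1},
  {"delta_rot":[0,0,0],"slide":[0,0,-0.003],"claw":1},
  {"delta_rot":[0,0,0],"slide":[0,0,-0.001],"claw":1},
])

```text
t: 9.48
tcp_pos: [0.6261, 0.0993, 0.0564]
eef_rot: [1.568, 1.563, 1.096]
wrist_force: [-0.3, -0.3, -1.4]
grip_width: 0.0434
```

```bash
python3 -c "
from h import *
need(.6236,.0995,.0565,62.9)
im=grab('scene');W=cloud(im);h=cv2.cvtColor(im['pixels'],cv2.COLOR_RGB2HSV)
save(im,'s1.png',(300,190,500,350),4)"
```

```text
t 9.48 tcp [0.6261 0.0993 0.0564] x [ 0.003  0.007 -1.   ] jaw [0.455 0.89  0.008] ang 62.9 q [-0.52  0.63  0.37  1.81 -0.32  0.76  1.12] F [-0.3 -0.3 -1.4] w 0.0434
move [-0.0025  0.0002  0.0001] rot [-0.39  0.2  -0.01]
```

View pics/s1.png

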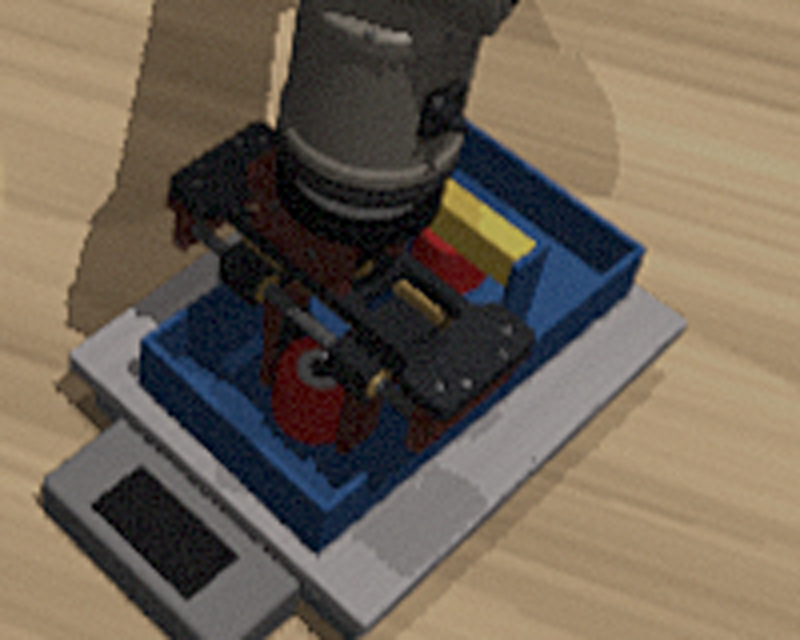

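The picture shows the gripper in the empty end holding the red wheel at crop (310,400), near the floor. The posts and walls are clear. Next I'll press down a little further to check for contact.

drive_tool([
  {"delta_rot":[-0.3,0.2,0],"slide":[-0.002,0,-0.004],"claw":1},
  {"delta_rot":[0,0,0],"slide":[0,0,-0.004],"claw":1},
])

```text
t: 9.7
tcp_pos: [0.6272, 0.0991, 0.0549]
eef_rot: [1.123, 1.564, 0.65]
wrist_force: [-15.3, -0.5, 37.1]
grip_width: 0.0438
```

```bash
python3 -c "
from h import *
need(.6236,.0995,.0565,62.9); s=get_state(); print(s['ft_torque'],s['joint_torque'].round(1))"
```

```text
t 9.7 tcp [0.6272 0.0991 0.0549] x [ 0.005  0.004 -1.   ] jaw [0.456 0.89  0.006] ang 62.9 q [-0.52  0.63  0.37  1.81 -0.32  0.76  1.12] F [-15.3  -0.5  37.1] w 0.0438
move [-0.0036  0.0004  0.0016] rot [-0.23  0.3   0.02]
[-0.5783359   3.27359539 -0.04296464] [  0.4 -38.5   5.2 -18.4  -0.5  -4.8  -0.1]
```

The wheel is firmly in contact with the floor, at 37 N. I'll ease off and then open partly.

drive_tool([
  {"delta_rot":[0,0,0],"slide":[-0.001,0,0.001],"claw":1},
  {"delta_rot":[0,0,0],"slide":[0,0,0],"claw":1},
])

```text
t: 9.87
tcp_pos: [0.6272, 0.0991, 0.0573]
eef_rot: [1.023, 1.562, 0.55]
wrist_force: [-1.3, 0.2, -0.5]
grip_width: 0.0435
```

```bash
python3 -c "
from h import *
need(.6236,.0995,.0565,62.9)"
```

```text
t 9.87 tcp [0.6272 0.0991 0.0573] x [ 0.008  0.005 -1.   ] jaw [0.456 0.89  0.008] ang 62.9 q [-0.52  0.63  0.37  1.81 -0.32  0.76  1.11] F [-1.3  0.2 -0.5] w 0.0435
move [-0.0036  0.0004 -0.0008] rot [-0.27  0.44  0.04]
```

drive_tool([
  {"delta_rot":[-0.2,0.4,0],"slide":[-0.001,0,-0.002],"claw":1},
  {"delta_rot":[0,0,0],"slide":[0,0,-0.001],"claw":1},
])

```text
t: 10.03
tcp_pos: [0.6262, 0.0989, 0.0548]
eef_rot: [2.067, 1.57, 1.593]
wrist_force: [-9.6, -0.0, 24.7]
grip_width: 0.044
```

drive_tool([
  {"delta_rot":[0,0,0],"slide":[0,0,0],"claw":0.4},
  {"delta_rot":[0,0,0],"slide":[0,0,0],"claw":0.35},
  {"delta_rot":[0,0,0],"slide":[0,0,0],"claw":0.32},
  {"delta_rot":[0,0,0],"slide":[0,0,0],"claw":0.32},
])

```text
t: 10.37
tcp_pos: [0.6279, 0.101, 0.0545]
eef_rot: [1.446, 1.568, 0.973]
wrist_force: [-1.8, -0.3, 7.7]
grip_width: 0.0595
```

```bash
python3 -c "
from h import *
need(.6236,.0995,.0565,62.9)"
```

```text
t 10.37 tcp [0.6279 0.101  0.0545] x [ 0.002  0.002 -1.   ] jaw [0.455 0.89  0.003] ang 62.9 q [-0.52  0.63  0.37  1.8  -0.32  0.76  1.11] F [-1.8 -0.3  7.7] w 0.0595
move [-0.0043 -0.0015  0.002 ] rot [-0.13  0.09 -0.03]
```

drive_tool([
  {"delta_rot":[0,0,0],"slide":[0,0,0.01],"claw":0.32},
  {"delta_rot":[0,0,0],"slide":[0,0,0.015],"claw":0.32},
  {"delta_rot":[0,0,0],"slide":[0,0,0.02],"claw":0.32},
  {"delta_rot":[0,0,0],"slide":[0,0,0.03],"claw":0.32},
  {"delta_rot":[0,0,0],"slide":[0,0,0.03],"claw":0.32},
  {"delta_rot":[0,0,0],"slide":[0,0,0.03],"claw":0.32},
  {"delta_rot":[0,0,0],"slide":[0,0,0.03],"claw":0.32},
  {"delta_rot":[0,0,0],"slide":[0,0,0.03],"claw":0.2},
  {"delta_rot":[0,0,0],"slide":[0,0,0.01],"claw":0},
  {"delta_rot":[0,0,0],"slide":[0,0,0],"claw":0},
])

```text
t: 11.2
tcp_pos: [0.6216, 0.0987, 0.2636]
eef_rot: [-2.243, 1.558, -2.716]
wrist_force: [1.3, 0.4, -1.3]
grip_width: 0.0763
```

```bash
python3 -c "
from h import *
need(.5648,.1229,.152,-27.1)
im=grab('scene');save(im,'s2.png',(300,190,500,350),4)
W=cloud(im);h=cv2.cvtColor(im['pixels'],cv2.COLOR_RGB2HSV)
for n,m in dict(rim=(h[...,0]>100)&(h[...,0]<125)&(h[...,1]>100)&(W[...,2]>.084)&(W[...,2]<.096),handle=(h[...,0]>22)&(h[...,0]<35)&(h[...,1]>120)&(W[...,2]>.172)&(W[...,2]<.19),red=((h[...,0]<6)|(h[...,0]>174))&(h[...,1]>120)&(W[...,2]>.083)&(W[...,2]<.097)&(W[...,0]>.56)&(W[...,1]>0)).items():
    q=W[m&(abs(W[...,0]-.565)<.2)&(abs(W[...,1]-.12)<.2)]
    print(n,len(q),cv2.minAreaRect(q[:,:2].astype(np.float32)) if len(q)>4 else '')"
```

```text
t 11.2 tcp [0.6216 0.0987 0.2636] x [-0.012 -0.005 -1.   ] jaw [ 0.456  0.89  -0.01 ] ang 62.9 q [-0.61  0.4   0.47  1.64 -0.19  1.16  1.01] F [ 1.3  0.4 -1.3] w 0.0763
move [-0.0568  0.0242 -0.1116] rot [ -0.29  -0.77 -90.  ]
rim 864 ((0.5647658109664917, 0.12346872687339783), (0.13014903664588928, 0.2508491277694702), 62.61614990234375)
handle 357 ((0.565259575843811, 0.12309935688972473), (0.11858472228050232, 0.016794219613075256), 62.34849166870117)
red 215 ((0.6288464665412903, 0.0986039936542511), (0.040950510650873184, 0.04091861844062805), 31.139978408813477)
```

View pics/s2.png

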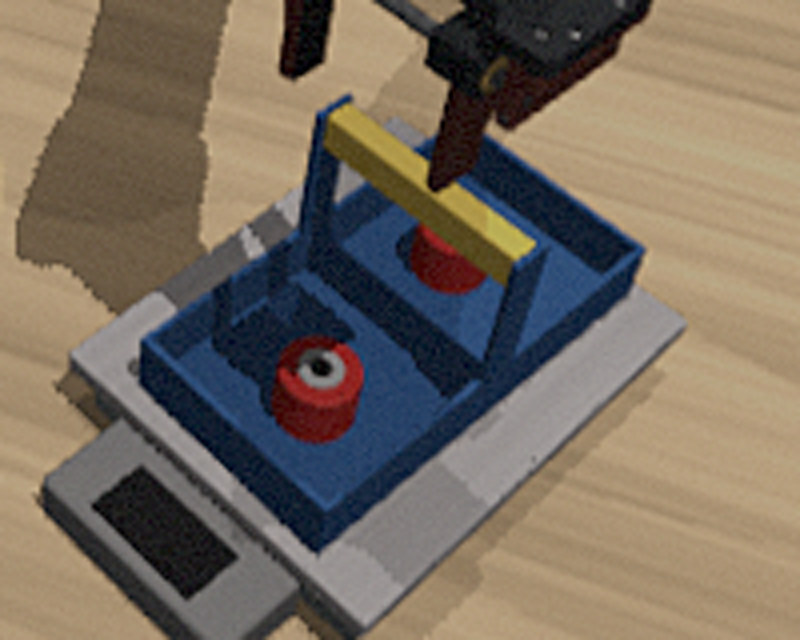

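The picture shows the wheel standing upright in the previously empty end at crop (318,390), with the packed wheel at (445,260). The carrier hasn't moved (within 1 mm and 0.4°). Next I'll turn 90° and centre over the handle.

drive_tool([
  {"delta_rot":[0,0,7],"slide":[-0.005,0.002,0.003],"claw":0},
  {"delta_rot":[0,0,7],"slide":[-0.005,0.002,0.003],"claw":0},
  {"delta_rot":[0,0,7],"slide":[-0.005,0.002,0],"claw":0},
  {"delta_rot":[0,0,7],"slide":[-0.005,0.002,0],"claw":0},
  {"delta_rot":[0,0,7],"slide":[-0.005,0.002,0],"claw":0},
  {"delta_rot":[0,0,7],"slide":[-0.005,0.002,0],"claw":0},
  {"delta_rot":[0,0,7],"slide":[-0.005,0.002,0],"claw":0},
  {"delta_rot":[0,0,7],"slide":[-0.005,0.002,0],"claw":0},
  {"delta_rot":[0,0,7],"slide":[-0.005,0.002,0],"claw":0},
  {"delta_rot":[0,0,7],"slide":[-0.005,0.002,0],"claw":0},
  {"delta_rot":[0,0,7],"slide":[0,0,0],"claw":0},
  {"delta_rot":[0,0,0],"slide":[0,0,0],"claw":0},
])

```text
t: 12.25
tcp_pos: [0.5557, 0.1173, 0.2404]
eef_rot: [-2.953, 1.524, -2.045]
wrist_force: [-0.7, -0.2, 0.1]
grip_width: 0.0875
```

```bash
python3 -c "
from h import *
need(.565,.1231,.149,152.8)"
```

```text
t 12.25 tcp [0.5557 0.1173 0.2404] x [-0.021 -0.042 -0.999] jaw [-0.788  0.615 -0.009] ang 142.0 q [-0.5   0.3   0.2   1.79 -0.03  1.09  2.19] F [-0.7 -0.2  0.1] w 0.0875
move [ 0.0093  0.0058 -0.0914] rot [ 2.5  -1.   10.79]
```

drive_tool([
  {"delta_rot":[1.2,-0.5,6],"slide":[0.005,0.003,0],"claw":0},
  {"delta_rot":[1,-0.5,5],"slide":[0.004,0.003,0],"claw":0},
  {"delta_rot":[0,0,0],"slide":[0,0,0],"claw":0},
  {"delta_rot":[0,0,0],"slide":[0,0,0],"claw":0},
  {"delta_rot":[0,0,0],"slide":[0,0,0],"claw":0},
])

```text
t: 12.67
tcp_pos: [0.5606, 0.1224, 0.2321]
eef_rot: [2.669, 1.556, -2.526]
wrist_force: [-0.2, -0.4, -0.9]
grip_width: 0.088
```

```bash
python3 -c "
from h import *
need(.565,.1231,.149,152.8)"
```

```text
t 12.67 tcp [0.5606 0.1224 0.2321] x [-0.012 -0.009 -1.   ] jaw [-0.886  0.464  0.007] ang 152.3 q [-0.46  0.31  0.16  1.79 -0.05  1.06  2.38] F [-0.2 -0.4 -0.9] w 0.088
move [ 0.0044  0.0007 -0.0831] rot [ 0.51 -0.71  0.45]
```

drive_tool([
  {"delta_rot":[0.5,-0.7,0.4],"slide":[0.004,0,-0.005],"claw":0},
  {"delta_rot":[0,0,0],"slide":[0,0,-0.012],"claw":0},
  {"delta_rot":[0,0,0],"slide":[0,0,-0.015],"claw":0},
  {"delta_rot":[0,0,0],"slide":[0,0,-0.012],"claw":0},
  {"delta_rot":[0,0,0],"slide":[0,0,-0.008],"claw":0},
  {"delta_rot":[0,0,0],"slide":[0,0,0],"claw":0},
  {"delta_rot":[0,0,0],"slide":[0,0,0],"claw":0},
])

```text
t: 13.25
tcp_pos: [0.5651, 0.122, 0.1755]
eef_rot: [-1.235, 1.569, -0.152]
wrist_force: [0.2, 0.7, 0.2]
grip_width: 0.0881
```

```bash
python3 -c "
from h import *
need(.565,.1231,.149,152.8)"
```

```text
t 13.25 tcp [0.5651 0.122  0.1755] x [ 0.002 -0.    -1.   ] jaw [-0.883  0.469 -0.001] ang 152.0 q [-0.44  0.37  0.16  1.85 -0.07  0.93  2.4 ] F [0.2 0.7 0.2] w 0.0881
move [-0.0001  0.0011 -0.0265] rot [0.01 0.09 0.76]
```

drive_tool([
  {"delta_rot":[0,0,0.7],"slide":[0,0.001,-0.008],"claw":0},
  {"delta_rot":[0,0,0],"slide":[0,0,-0.008],"claw":0},
  {"delta_rot":[0,0,0],"slide":[0,0,-0.006],"claw":0},
  {"delta_rot":[0,0,0],"slide":[0,0,-0.002],"claw":0},
  {"delta_rot":[0,0,0],"slide":[0,0,0],"claw":0},
  {"delta_rot":[0,0,0],"slide":[0,0,0],"claw":0},
])

```text
t: 13.75
tcp_pos: [0.5661, 0.1235, 0.1504]
eef_rot: [-0.929, 1.567, 0.166]
wrist_force: [0.4, 0.4, 0.3]
grip_width: 0.0883
```

```bash
python3 -c "
from h import *
need(.565,.1231,.149,152.8)
im=grab('top');W=cloud(im);h=cv2.cvtColor(im['pixels'],cv2.COLOR_RGB2HSV)
save(im,'t2.png',(130,80,480,280),2.2)"
```

```text
t 13.75 tcp [0.5661 0.1235 0.1504] x [ 0.004  0.001 -1.   ] jaw [-0.889  0.458 -0.003] ang 152.8 q [-0.44  0.4   0.15  1.87 -0.07  0.87  2.41] F [0.4 0.4 0.3] w 0.0883
move [-0.0011 -0.0004 -0.0014] rot [-0.04  0.24  0.05]
```

View pics/t2.png

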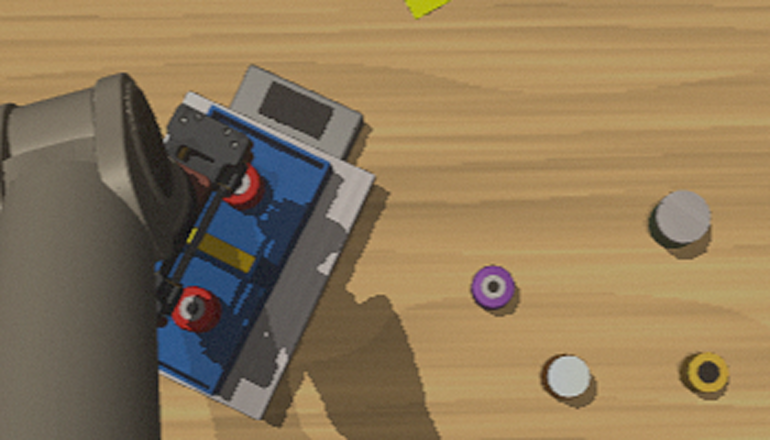

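The picture shows a wheel in each end, at crop (243,185) and (195,308), with the gripper straddling the handle's middle and the bystanders undisturbed. Closing now.

drive_tool([
  {"delta_rot":[0,0.2,0],"slide":[-0.001,0,-0.002],"claw":0},
  {"delta_rot":[0,0,0],"slide":[0,0,0],"claw":0.5},
  {"delta_rot":[0,0,0],"slide":[0,0,0],"claw":0.7},
  {"delta_rot":[0,0,0],"slide":[0,0,0],"claw":0.8},
  {"delta_rot":[0,0,0],"slide":[0,0,0],"claw":1},
  {"delta_rot":[0,0,0],"slide":[0,0,0],"claw":1},
  {"delta_rot":[0,0,0],"slide":[0,0,0],"claw":1},
  {"delta_rot":[0,0,0],"slide":[0,0,0],"claw":1},
  {"delta_rot":[0,0,0],"slide":[0,0,0],"claw":1},
  {"delta_rot":[0,0,0],"slide":[0,0,0],"claw":1},
])

```text
t: 14.63
tcp_pos: [0.566, 0.1237, 0.1497]
eef_rot: [-0.597, 1.567, 0.498]
wrist_force: [0.2, 0.6, -0.3]
grip_width: 0.0312
```

```bash
python3 -c "
from h import *
need(.565,.1231,.248,152.8)"
```

```text
t 14.63 tcp [0.566  0.1237 0.1497] x [ 0.003  0.002 -1.   ] jaw [-0.889  0.458 -0.002] ang 152.7 q [-0.44  0.4   0.15  1.87 -0.08  0.87  2.41] F [ 0.2  0.6 -0.3] w 0.0312
move [-0.001  -0.0006  0.0983] rot [-0.09  0.17  0.06]
```

drive_tool([
  {"delta_rot":[0,0,0],"slide":[0,0,0],"claw":1},
  {"delta_rot":[0,0,0],"slide":[0,0,0],"claw":1},
  {"delta_rot":[0,0,0],"slide":[0,0,0],"claw":1},
  {"delta_rot":[0,0,0],"slide":[0,0,0],"claw":1},
  {"delta_rot":[0,0,0],"slide":[0,0,0],"claw":1},
  {"delta_rot":[0,0,0],"slide":[0,0,0],"claw":1},
])

```text
t: 15.13
tcp_pos: [0.5656, 0.1239, 0.1497]
eef_rot: [-0.399, 1.568, 0.697]
wrist_force: [-0.4, 0.1, 0.3]
grip_width: 0.0159
```

```bash
python3 -c "
from h import *
need(.566,.1237,.248,152.8)"
```

```text
t 15.13 tcp [0.5656 0.1239 0.1497] x [ 0.002  0.002 -1.   ] jaw [-0.889  0.458 -0.001] ang 152.8 q [-0.44  0.4   0.15  1.87 -0.08  0.87  2.41] F [-0.4  0.1  0.3] w 0.0159
move [ 0.0004 -0.0002  0.0983] rot [-0.1   0.12  0.05]
```

Gripped, at a width of 16 mm. I'll lift slowly and straight.

drive_tool([
  {"delta_rot":[0,0,0],"slide":[0,0,0.003],"claw":1},
  {"delta_rot":[0,0,0],"slide":[0,0,0.005],"claw":1},
  {"delta_rot":[0,0,0],"slide":[0,0,0.006],"claw":1},
  {"delta_rot":[0,0,0],"slide":[0,0,0.006],"claw":1},
  {"delta_rot":[0,0,0],"slide":[0,0,0.004],"claw":1},
  {"delta_rot":[0,0,0],"slide":[0,0,0],"claw":1},
])

```text
t: 15.63
tcp_pos: [0.563, 0.1228, 0.1733]
eef_rot: [2.24, 1.567, -2.948]
wrist_force: [-0.4, -0.2, -5.2]
grip_width: 0.0158
```

```bash
python3 -c "
from h import *
need(.5656,.1239,.2497,152.8)"
```

```text
t 15.63 tcp [0.563  0.1228 0.1733] x [-0.004 -0.001 -1.   ] jaw [-0.889  0.458  0.003] ang 152.7 q [-0.44  0.37  0.15  1.85 -0.07  0.93  2.41] F [-0.4 -0.2 -5.2] w 0.0158
move [0.0026 0.0011 0.0764] rot [ 0.04 -0.21  0.06]
```

drive_tool([
  {"delta_rot":[0,-0.1,0],"slide":[0.001,0.0005,0.005],"claw":1},
  {"delta_rot":[0,-0.1,0],"slide":[0.001,0.0005,0.007],"claw":1},
  {"delta_rot":[0,0,0],"slide":[0.0005,0,0.008],"claw":1},
  {"delta_rot":[0,0,0],"slide":[0.0005,0,0.008],"claw":1},
  {"delta_rot":[0,0,0],"slide":[0.0005,0,0.008],"claw":1},
  {"delta_rot":[0,0,0],"slide":[0,0,0.006],"claw":1},
  {"delta_rot":[0,0,0],"slide":[0,0,0.003],"claw":1},
  {"delta_rot":[0,0,0],"slide":[0,0,0],"claw":1},
])

```text
t: 16.3
tcp_pos: [0.5671, 0.1239, 0.2243]
eef_rot: [-1.174, 1.569, -0.08]
wrist_force: [-0.3, 0.1, -5.6]
grip_width: 0.0158
```

```bash
python3 -c "
from h import *
need(.5656,.1239,.2497,152.8)"
```

```text
t 16.3 tcp [0.5671 0.1239 0.2243] x [ 0.002 -0.    -1.   ] jaw [-0.889  0.458 -0.002] ang 152.7 q [-0.45  0.32  0.16  1.8  -0.06  1.03  2.4 ] F [-0.3  0.1 -5.6] w 0.0158
move [-0.0015  0.      0.0254] rot [0.01 0.1  0.07]
```

drive_tool([
  {"delta_rot":[0,0,0],"slide":[-0.0005,0,0.005],"claw":1},
  {"delta_rot":[0,0,0],"slide":[0,0,0.006],"claw":1},
  {"delta_rot":[0,0,0],"slide":[0,0,0.006],"claw":1},
  {"delta_rot":[0,0,0],"slide":[0,0,0.004],"claw":1},
  {"delta_rot":[0,0,0],"slide":[0,0,0.001],"claw":1},
  {"delta_rot":[0,0,0],"slide":[0,0,0],"claw":1},
  {"delta_rot":[0,0,0],"slide":[0,0,0],"claw":1},
  {"delta_rot":[0,0,0],"slide":[0,0,0],"claw":1},
])

```text
t: 16.97
tcp_pos: [0.5658, 0.1237, 0.2481]
eef_rot: [-2.076, 1.57, -0.981]
wrist_force: [-0.6, -0.5, -5.0]
grip_width: 0.0158
```

```bash
python3 -c "
from h import *
need(.5656,.1239,.2497,152.8)
im=grab('scene');save(im,'s3.png',(200,120,520,360),2.5)
W=cloud(im);h=cv2.cvtColor(im['pixels'],cv2.COLOR_RGB2HSV)
m=(h[...,0]>100)&(h[...,0]<125)&(h[...,1]>100)&(abs(W[...,0]-.565)<.18)&(abs(W[...,1]-.12)<.18)
q=W[m]; r=q[(q[:,2]>.183)&(q[:,2]<.199)]; 
print(cv2.minAreaRect(r[:,:2].astype(np.float32)),np.median(r[:,2]),'zmin',np.percentile(q[:,2],1))
A=np.c_[r[:,:2]-r[:,:2].mean(0),np.ones(len(r))];print('rim tilt deg',np.degrees(np.linalg.lstsq(A,r[:,2],rcond=None)[0][:2]))
s=get_state();print(abs(s['joint_vel']).max(),s['ft_torque'])"
```

```text
t 16.97 tcp [0.5658 0.1237 0.2481] x [ 0.    -0.001 -1.   ] jaw [-0.889  0.458 -0.001] ang 152.7 q [-0.45  0.3   0.16  1.77 -0.05  1.08  2.39] F [-0.6 -0.5 -5. ] w 0.0158
move [-0.0002  0.0002  0.0016] rot [0.03 0.02 0.07]
((0.5661255121231079, 0.12224716693162918), (0.13039498031139374, 0.25024381279945374), 62.702884674072266) 0.18759147085416777 zmin 0.1501339125321818
rim tilt deg [0.25174667 0.13440443]
0.002435505998617294 [ 0.07282182 -0.01683123  0.01555698]
```

View pics/s3.png

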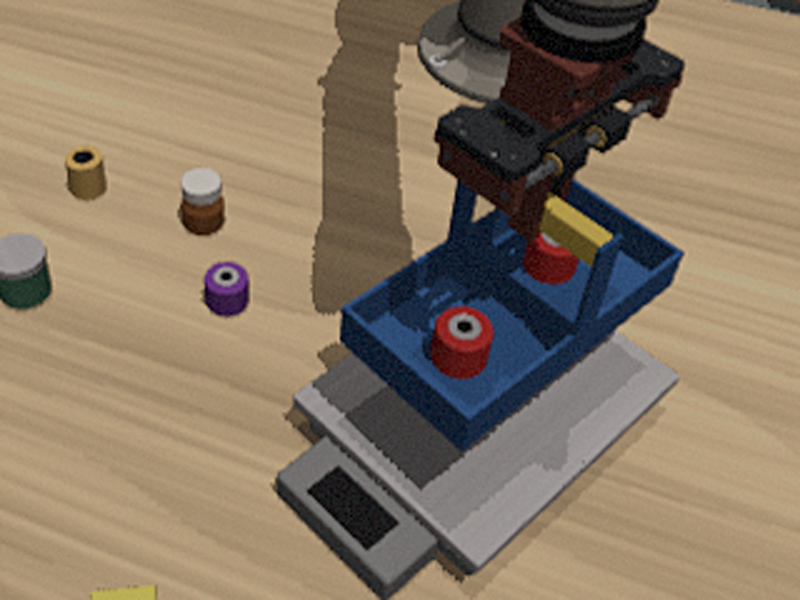

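The carrier hangs level about 98–100 mm above the platform with both wheels upright and the bystanders in place. I'll check it stays still, then hand in.

drive_tool([
  {"delta_rot":[0,0,0],"slide":[0,0,0],"claw":1},
  {"delta_rot":[0,0,0],"slide":[0,0,0],"claw":1},
  {"delta_rot":[0,0,0],"slide":[0,0,0],"claw":1},
])

```text
t: 17.27
tcp_pos: [0.5654, 0.1236, 0.2473]
eef_rot: [2.897, 1.569, -2.291]
wrist_force: [-0.0, 0.1, -4.8]
grip_width: 0.0162
```

```bash
python3 -c "
from h import *
need(.5656,.1239,.2497,152.8); print(hand_in())"
```

```text
t 17.27 tcp [0.5654 0.1236 0.2473] x [-0.001 -0.001 -1.   ] jaw [-0.889  0.458  0.   ] ang 152.7 q [-0.45  0.3   0.16  1.77 -0.05  1.08  2.39] F [-0.   0.1 -4.8] w 0.0162
move [0.0002 0.0003 0.0024] rot [ 0.06 -0.05  0.06]
the job is handed in; nothing more can be done
None
```

I set the loose red wheel down upright in the carrier's empty end, then pinched the yellow handle at its middle and lifted the carrier straight up. I handed in at 17.3 s while holding it still.

**Last checks:**
- **Height:** the underside is about 98–100 mm above the platform.
- **Level:** the rim tilt measured under 0.3°.
- **Stillness and grip:** joint speeds were about 0.002 rad/s and the grip width 16 mm. The TCP settled about 1 mm in the last 0.3 s.
- **Contents:** there is one wheel in each end, and the purple wheel, tin, jar and bush look untouched.

**Not as clean as planned:**
- **Placing force:** contact was not clear at first, and pressing to find it reached about 37 N at the wrist, through the held wheel. After release the fingertips touched the carrier floor at about 8 N.
- **Weight reading:** the wrist read about 5 N for the load, against about 6 N expected. I did not resolve this, but masses are only approximate.

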